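# Assemble a gel-casting sandwich from the plate stacks

## Task

Build the gel-casting sandwich in the assembly jig: first the plain full-length rectangular plate down on the jig's board, then the notched plate flat on top of it with its notch at the end away from the clamp's pivot, and finally swing the clamp fully home over the sandwich. Take the plates singly from the stacks in the rack and set them down rather than dropping them; whatever you do not need must end lying flat in the rack or on the black mat. Leave the bottle, tip box, beaker and comb where they are.

Things in the scene. Friction and masses are not known exactly. Their poses are not given: they have to be found in the camera images.
- plain_plate: White acrylic, 12 mm thick, 64 mm wide, 0.13 kg or so; origin at the centre of the underside, x along its length, y across its width, z up. A full rectangle 140 x 64 mm: the bottom plate of the sandwich; either way round will do. Starts at the bottom of one of the two stacks, under the notched or the short plate.
- notched_plate: White acrylic, 12 mm thick, 64 mm wide, 0.13 kg or so; origin at the centre of the underside, x along its length, y across its width, z up. 140 x 64 mm with a rectangular notch 36 mm wide (y) and 30 mm deep cut into its +x end, open at that end and leaving two prongs 14 mm wide. Starts on top of one of the two stacks.
- notch (a point): Middle of the notch of the notched plate, 55 mm from the plate's centre along its +x, at the height of its upper face.
- short_plate: White acrylic, 12 mm thick, 64 mm wide, 0.13 kg or so; origin at the centre of the underside, x along its length, y across its width, z up. A rectangle only 105 x 64 mm. Not needed. Starts on top of the other stack.
- cut_corner_plate: White acrylic, 12 mm thick, 64 mm wide, 0.13 kg or so; origin at the centre of the underside, x along its length, y across its width, z up. 140 x 64 mm with all four corners cut off at 45 degrees (18 mm). Not needed. Starts at the bottom of the stack that has not the plain plate.
- rack: Fixed steel rack, left or right of the mat: board 196 x 200 x 8 mm, origin at the centre of its underside. Two stacks of two plates at y = -54 and +54 mm, plates along x (few mm, 5 degrees off), undersides at 8 and 20 mm. Rods of 8 mm diameter, tops at 42 mm, stand at x = +-83 mm, 18 mm either side of each stack's middle; the plates' long sides are free.
- jig: Fixed jig, opposite the rack; origin at its metal board's underside below the seat's centre; x along the seat, +x AWAY from the clamp pivot. Board x -120 to 102, y +-58, 10 mm thick. 8 steel posts, 12 mm diameter, at (+-52, +-40.5) and (+-78.5, +-22) mm, straight to 26 mm, tapering to 35 mm high, leave a 140 x 64 mm plate 2.5 mm all round; middle 90 mm of the long sides is free for fingers.
- jig_seat (a point): Centre of the seat: upper face of the jig's board, 10 mm above the bench. First plate's underside comes to 10 mm, the second's to 22 mm, top of the sandwich at 34 mm.
- clamp (a joint): Swing clamp, a steel arm 18 mm wide, 8 thick, on an upright pivot (24 mm diameter) at jig x = -102 mm, y = 0; spans 38 to 46 mm high, 4 mm over the sandwich. Angle in rad, counter-clockwise from above: 0 = fully home, arm along jig +x over the sandwich (stop); starts at 1.6 to 2.0, swung out to jig +y, clear of the seat. Stays where left; turns with about 0.5 N at the knob.
- clamp_knob (a point): Middle of the top of the clamp's round upright black knob: diameter 18 mm, from 46 to 74 mm above the bench, 78 mm from the pivot axis.
- mat: Fixed black rubber mat 170 x 90 x 3 mm between rack and jig, long side along its x; origin at the centre of its underside. A place to lay a plate.
- bottle: Bystander: upright bottle, 60 mm diameter, 160 mm high, beyond the mat; origin at its foot.
- tip_box: Bystander: pipette-tip box 80 x 116 x 48 mm between the mat and the robot; origin under its centre.
- beaker: Bystander: white beaker, 72 mm diameter, 90 mm high, at the far left; origin at its foot.
- comb: Bystander: black gel comb about 57 x 110 x 8 mm lying at the far right; origin at its underside.
Things that resemble listed ones, but are neither listed nor needed, are in the scene too. What is shaped like the short_plate but purple is not meant.

How it is judged (in metres and radians):
On the way, in this order (a step that is already met when the one before it is completed fails the run):
1. the plain plate lies alone in the jig's seat, let go (x of plain_plate in the frame of jig between -0.006 and 0.006 m and y of plain_plate in the frame of jig between -0.006 and 0.006 m and z of plain_plate in the frame of jig between 0.007 and 0.013 m and angle between the x axis of plain_plate and the x axis of jig, either way round below 0.1 rad and angle between plain_plate's own z axis and vertical below 0.06 rad and contact force between the fingers and plain_plate below 0.1 N and linear speed of plain_plate below 0.02 m/s), for 0.2 s.
2. the notched plate lies on the plain plate in the seat, notch away from the pivot, let go (x of plain_plate in the frame of jig between -0.006 and 0.006 m and y of plain_plate in the frame of jig between -0.006 and 0.006 m and z of plain_plate in the frame of jig between 0.007 and 0.013 m and angle between the x axis of each of plain_plate, notched_plate and the x axis of jig, either way round below 0.1 rad and angle between each of plain_plate, notched_plate's own z axis and vertical below 0.06 rad and x of notched_plate in the frame of jig between -0.006 and 0.006 m and y of notched_plate in the frame of jig between -0.006 and 0.006 m and z of notched_plate in the frame of jig between 0.019 and 0.025 m and x of notch in the frame of jig above 0.04 m and contact force between the fingers and notched_plate below 0.1 N and linear speed of notched_plate below 0.02 m/s), for 0.2 s.
At the end, for the whole second after the job is handed in: Plain plate flat on the jig board, notched plate flat on it: each within 6 mm, 3 mm in height and 0.1 rad of the seat, notch away from the pivot; clamp within 0.15 rad of home; other two plates flat and still in the rack (30 mm along x, 75 mm along y of its middle) or within 50 mm of the mat centre (all of step 2 and contact force between the fingers and plain_plate below 0.1 N and linear speed of each of plain_plate, short_plate, cut_corner_plate below 0.02 m/s and angle between each of short_plate, cut_corner_plate's own z axis and vertical below 0.06 rad and (horizontal distance between short_plate and mat below 0.05 m or (x of short_plate in the frame of rack between -0.03 and 0.03 m and y of short_plate in the frame of rack between -0.075 and 0.075 m)) and (horizontal distance between cut_corner_plate and mat below 0.05 m or (x of cut_corner_plate in the frame of rack between -0.03 and 0.03 m and y of cut_corner_plate in the frame of rack between -0.075 and 0.075 m)) and value of joint clamp below 0.15 rad); the robot touches nothing.
It fails at once if the bottle, tip box, beaker or comb is shifted by more than 20 mm or tipped ((distance of bottle from where it was at the start of the episode above 0.02 m or angle between bottle's own z axis and vertical above 0.3 rad) or (distance of tip_box from where it was at the start of the episode above 0.02 m or angle between tip_box's own z axis and vertical above 0.3 rad) or (distance of beaker from where it was at the start of the episode above 0.02 m or angle between beaker's own z axis and vertical above 0.3 rad) or (distance of comb from where it was at the start of the episode above 0.02 m or angle between comb's own z axis and vertical above 0.3 rad)).
It fails at once if a plate is dropped (falls freely by more than about 25 mm) ((linear speed of plain_plate above 0.7 m/s and contact force between the fingers and plain_plate below 0.05 N and contact force between plain_plate and anything else below 0.05 N) or (linear speed of notched_plate above 0.7 m/s and contact force between the fingers and notched_plate below 0.05 N and contact force between notched_plate and anything else below 0.05 N) or (linear speed of short_plate above 0.7 m/s and contact force between the fingers and short_plate below 0.05 N and contact force between short_plate and anything else below 0.05 N) or (linear speed of cut_corner_plate above 0.7 m/s and contact force between the fingers and cut_corner_plate below 0.05 N and contact force between cut_corner_plate and anything else below 0.05 N)).
It also fails if it takes over 72 s, if anything falls off the work surface, if the arm or the gripper's body presses on something with over 40 N, if the wrist force passes 120 N, or if a joint passes its speed limit or range.

## Robot

A 6-joint arm with a two-finger parallel gripper is mounted at the origin on the work surface. World frame = base frame: x ahead of the robot, y to its left, z up, the work surface at z = 0. Lengths are in mm, angles in rad, forces in N, time in s.
With the tool pointing down it reaches from about 350 to 875 mm from the base axis. Payload 4.2 kg.
Tool frame: the origin (TCP) lies on the mounting face of the last link; the fingertips stand 173 mm ahead of it and the grasp point (between the pads) lies 155 mm ahead of it (tcp_to_grasp is the distance from the TCP to the grasp point, in mm); z points along the fingers, y is the direction in which the jaws open and shut (so a half turn about z gives the same grasp; the last joint's range is limited). The gripper opens to 85 mm and grips with 20 to 120 N. Pads are 22 mm wide; open, the fingers measure 114 mm over their backs; the gripper's body (76 mm by 85 mm) begins 54 mm behind the grasp point. The pads swing forward as they close: fully open they stand 13 mm farther back than shut.
Start: joints at [-1.078, 0.385, 0.008, 0, -1.194, -0.259], TCP at [144.815, -607.971, 404.712] pointing down, gripper open.
Joint ranges: [-3.14, 3.14], [-1.21, 2.06], [-1.07, 1.41], [-3.16, 2.05], [-2.99, -0.16], [-3.1, 3.1]. Speed limits (rad/s): [2.79, 2.79, 3.14, 3.14, 3.14, 3.14].

## Interface

Orientations are given as a unit quaternion [x, y, z, w].
In Python, from bench import * gives the robot as it stands. The module is installed in compiled form; this text tells all that it offers.
- The arm moves only by the tool apply_moves, never from a script. Its arguments are lists of equal length, an entry for each row: "fingers": the closure, from 0 (fully open) to 1 (shut); "dp": the shift along the world's x, y, z in cm, a list of three; "yaw": the turn about the world's z in degrees. A call has 1 to 10 rows; each row is the pose to reach, as a shift and turn from the pose measured when the call began; what a row does not reach only later rows make up. A row lasts 1/10 s, in which the tool goes at most 50 mm and 8.59 degrees, less where a joint would pass 70% of its speed; a pose out of reach is approached as far as the arm can. A call with a gripper value outside its range is refused whole. The fingers move at their own pace and stop on an object; the grip force is fixed at half the most. Time passes only in rows, so rows that repeat a pose let the fingers close. It gives the time, the measured TCP pose, the force and the opening at its end, in the units of the state.
- read_state(): the state, without advancing time (a new reading comes with each control period).
- get_image(name): name is "scene" or "top" or "wrist"; returns a dict with "color" (420x560x3 uint8, blue, green, red), "mtx" (3x3 intrinsics, pixels), "k1" (the pictures are not rectified: a ray, as slopes to the right and down, at radius r is drawn at 1 + k1 r^2 times it, then the intrinsics apply), "camera_from_world" (4x4, takes a point from world to camera coordinates); the wrist camera has in their place "tool_from_camera" (4x4, takes a point from camera to tool coordinates, whose origin is the TCP and whose axes are the flange's). Camera axes: x right, y down, z forward; pixel columns grow to the right and rows downward; lengths in mm; the calibration is good to about 2 mm. A picture is of the moment at which its call begins: read the wrist's pose just before it. There is no depth.
- job_done(): hands the job in, once; it reports no verdict.
The state is a dict: "clock": time; "joints": joint angles; "joint_vel": joint speeds; "joint_efforts": joint torques, N m; "position": TCP position; "ee_rot": TCP orientation; "contact_force": force on the tool from outside, world axes, zero at the start; "wrist_torque": the same for the moment, N m; "gripper_width": finger opening in mm.
Only numpy, scipy, OpenCV 4.12 (cv2) and the standard library are available. Lean on these libraries where they do the work, as an engineer would, in place of code of your own. Each camera call takes 0.05 s, during which the arm holds its last target. There are 200 camera calls.

## Working session

There is one attempt and no reset: what is moved stays moved. The work goes in short steps, Python scripts to look and compute and a tool call to move; the robot and the scene stay as the last step left them, time stands still between calls to the robot, and variables do not carry over. Pictures are saved under pics/ and viewed, about 8 in all and at most 12, crops included, and the job is handed in when it is done.

Besides the shell and the picture viewer there is one more tool, called after "Call:" as name([rows], argument=value, ...), one row to a line, values as JSON. apply_moves: Moves the arm, as the interface text tells. Its arguments: {"type":"object","properties":{"fingers":{"type":"array","items":{"type":"number"}},"dp":{"type":"array","items":{"type":"array","items":{"type":"number"}}},"yaw":{"type":"array","items":{"type":"number"}}},"required":["fingers","dp","yaw"]}

```bash
mkdir -p pics; python3 - <<'E'
from bench import *
import cv2,pickle,numpy as np
print(read_state())
d={}
for n in("scene","top"):
    d[n]=get_image(n); cv2.imwrite(f"pics/{n}0.png",d[n]["color"])
    print(n,d[n]["mtx"],d[n]["k1"],np.round(d[n]["camera_from_world"],3))
pickle.dump(d,open("im0.pkl","wb"))
E
```

```text
{'clock': 0.0, 'joints': array([-1.07843174e+00,  3.85564080e-01,  6.60898153e-03, -5.30575575e-04,
       -1.19398896e+00, -2.58631809e-01]), 'joint_vel': array([ 0.00086144, -0.0001992 ,  0.00039529,  0.00052853, -0.00102495,
       -0.00149599]), 'joint_efforts': array([ 1.40220487e-03, -3.92287695e+01,  1.88402510e+01,  4.18599889e+00,
       -4.50517211e-03,  8.22660212e-06]), 'position': array([ 144.76439105, -607.78705309,  403.60534132]), 'ee_rot': array([-1.16503265e-01,  9.93189698e-01,  1.08946895e-03, -1.64433103e-04]), 'contact_force': array([0.33009365, 0.35753348, 1.14837385]), 'wrist_torque': array([ 0.03906854, -0.02943047, -0.02785629]), 'gripper_width': 85.63399471724821}
scene [[401.91665202   0.         279.23338179]
 [  0.         401.91665202 208.79095738]
 [  0.           0.           1.        ]] -0.10636866001656085 [[-8.660000e-01  5.010000e-01 -9.000000e-03  5.248650e+02]
 [ 3.980000e-01  6.780000e-01 -6.180000e-01 -1.192800e+02]
 [-3.030000e-01 -5.380000e-01 -7.860000e-01  1.319646e+03]
 [ 0.000000e+00  0.000000e+00  0.000000e+00  1.000000e+00]]
top [[483.94831731   0.         285.47184853]
 [  0.         483.94831731 210.22615276]
 [  0.           0.           1.        ]] -0.04459242884750954 [[ 2.600000e-02 -1.000000e+00  5.000000e-03 -8.577600e+01]
 [-9.920000e-01 -2.700000e-02 -1.240000e-01  5.678080e+02]
 [ 1.240000e-01 -2.000000e-03 -9.920000e-01  1.080054e+03]
 [ 0.000000e+00  0.000000e+00  0.000000e+00  1.000000e+00]]
```

View pics/top0.png

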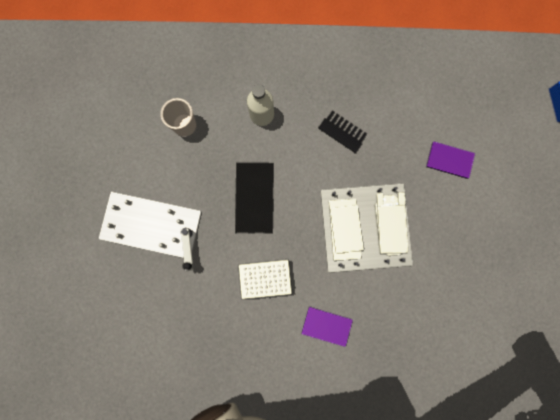

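View pics/scene0.png

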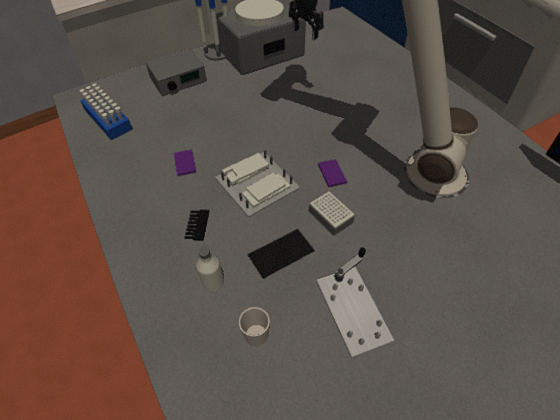

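The top view shows the jig at left (~150,225) with its clamp swung out to (187,250), the mat at (255,198), and the rack at right (367,228) with two stacks at about (346,228) and (392,222). The scene view agrees. Next I'll enlarge the rack and jig in one picture.

```bash
python3 - <<'E'
import cv2,pickle,numpy as np
d=pickle.load(open("im0.pkl","rb"));t=d["top"]["color"];s=d["scene"]["color"]
f=lambda a:np.clip(255*(a/255.)**1.8,0,255).astype(np.uint8)
a=cv2.resize(f(t[178:278,312:420]),(400,370),interpolation=cv2.INTER_CUBIC)
b=cv2.resize(t[185:285,92:212],(400,333),interpolation=cv2.INTER_CUBIC)
c=cv2.resize(f(s[145:215,210:305]),(400,295),interpolation=cv2.INTER_CUBIC)
o=np.zeros((600,800,3),np.uint8); o[:295,:400]=c;o[:370,400:]=a; o[300:600,:400]=b[:300]
cv2.imwrite("pics/crop0.png",o)
E
```

```text
(no output)
```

View pics/crop0.png

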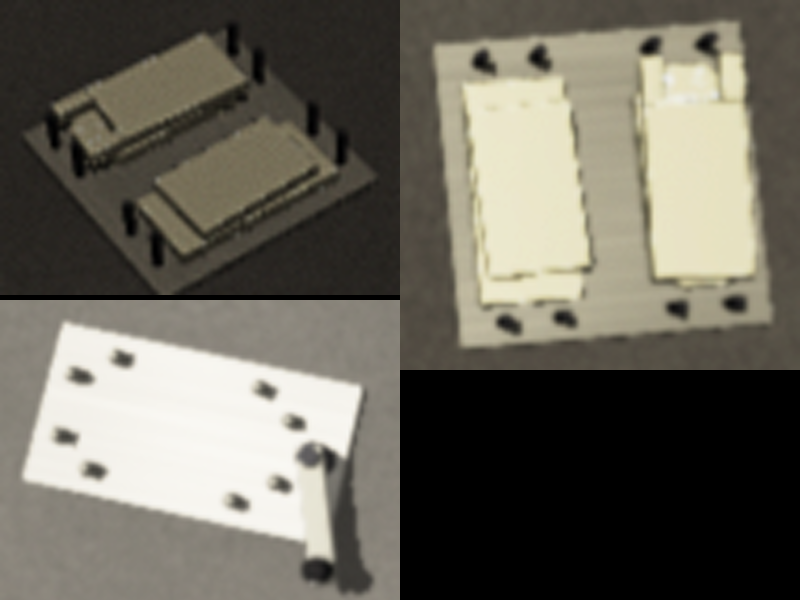

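The notched plate is on the right stack, notch towards world +x, over a plate of which only a narrow end shows (cut corners). The short plate is on the left stack over a square-cornered plate, which is the plain one. I'll locate everything roughly from the top view.

```bash
cat > h.py <<'E'
import cv2,numpy as np,pickle
from scipy.spatial.transform import Rotation as R
def cast(uv,d,z,T_wc):
    "pixels (n,2) -> world xy at height z; T_wc camera->world"
    n=cv2.undistortPoints(np.float64(uv).reshape(-1,1,2),d["mtx"],np.array([d["k1"],0,0,0.]))[:,0]
    r=np.c_[n,np.ones(len(n))]@T_wc[:3,:3].T; c=T_wc[:3,3]
    return (c+r*((z-c[2])/r[:,2])[:,None])[:,:2]
def proj(P,d,T_wc):
    T=np.linalg.inv(T_wc)
    return cv2.projectPoints(np.float64(P).reshape(-1,1,3),cv2.Rodrigues(T[:3,:3])[0],T[:3,3],d["mtx"],np.array([d["k1"],0,0,0.]))[0][:,0]
def Tw(d,st=None):
    if "camera_from_world" in d: return np.linalg.inv(d["camera_from_world"])
    T=np.eye(4);T[:3,:3]=R.from_quat(st["ee_rot"]).as_matrix();T[:3,3]=st["position"]
    return T@d["tool_from_camera"]
def jaw(st): # yaw (deg) of the jaw axis, mod 180
    y=R.from_quat(st["ee_rot"]).as_matrix()[:,1]; return np.degrees(np.arctan2(y[1],y[0]))%180
def rect(p):
    "centre, size(long,short), yaw of long axis in (-90,90]"
    c,s,a=cv2.minAreaRect(np.float32(p)); 
    if s[0]<s[1]: s=s[::-1];a+=90
    return np.round(c,1),np.round(s,1),round((a+90)%180-90,1)
E
python3 - <<'E'
from h import *
d=pickle.load(open("im0.pkl","rb"))["top"];T=Tw(d);im=d["color"]
hsv=cv2.cvtColor(im,cv2.COLOR_BGR2HSV);g=im.max(2)
def blobs(m,z,amin):
    cs,_=cv2.findContours(m.astype(np.uint8),cv2.RETR_EXTERNAL,cv2.CHAIN_APPROX_NONE)
    for c in cs:
        if cv2.contourArea(c)>amin: print(z,cv2.boundingRect(c),rect(cast(c[:,0],d,z,T)),cv2.contourArea(c))
print("samples",hsv[215,368],hsv[228,346],hsv[225,150],hsv[198,255],hsv[300,150])
jm=np.zeros(g.shape,bool);jm[185:265,90:210]=1
blobs((g>150)&jm,10,300)
rm=np.zeros(g.shape,bool);rm[178:278,312:420]=1
blobs((g>115)&rm,8,300)
blobs((g>205)&rm,32,300)
mm=np.zeros(g.shape,bool);mm[155:240,228:282]=1
blobs((g<30)&mm,3,300)
E
```

```text
samples [ 24  26 203] [ 26  21 244] [ 21   7 247] [10 26 29] [ 19  26 136]
10 (98, 191, 103, 72) (array([527.6, 247.4]), array([231.1, 127.8]), 78.5) 4535.0
8 (312, 178, 108, 100) (array([ 539.1, -262.5]), array([257.6, 235. ]), -88.6) 10593.0
32 (376, 192, 33, 63) (array([ 547. , -317.3]), array([144.1,  68.5]), 5.3) 1570.5
32 (322, 190, 60, 81) (array([ 532.9, -224.1]), array([186.1, 122.3]), 6.0) 2850.5
3 (237, 164, 35, 68) (array([603.2,   4.9]), array([161.4,  81.2]), 1.5) 2034.5
```

Call:
apply_moves([
  [39, 34, 0],
  [39, 34, 0],
  [39, 34, 0],
  [39, 34, 0],
  [39, 34, 0],
  [39, 34, 0],
  [39, 34, 0],
  [39, 34, 0],
  [39, 34, 0],
  [39, 34, 0],
], fingers=[0, 0, 0, 0, 0, 0, 0, 0, 0, 0], yaw=[-7.5, -7.5, -7.5, -7.5, -7.5, -7.5, -7.5, -7.5, -7.5, -7.5])

```text
clock: 1.1
position: [522.7, -277.6, 403.5]
ee_rot: [-0.051, 0.999, 0.001, -0.0]
contact_force: [1.4, -0.4, -0.4]
gripper_width: 85.0
```

Call:
apply_moves([
  [4, 4, 0],
  [4, 4, 0],
  [4, 4, 0],
  [4, 4, 0],
  [4, 4, 0],
  [4, 4, 0],
], fingers=[0.25, 0.25, 0.25, 0.25, 0.25, 0.25], yaw=[0, 0, 0, 0, 0, 0])

```text
clock: 1.7
position: [561.8, -238.8, 403.7]
ee_rot: [-0.05, 0.999, 0.001, -0.0]
contact_force: [-0.4, -0.7, 0.8]
gripper_width: 64.0
```

```bash
cat > snap.py <<'E'
import sys
from bench import *
from h import *
st=read_state();d=get_image("wrist");n=sys.argv[1]
pickle.dump((st,d),open(n+".pkl","wb"));cv2.imwrite(f"pics/{n}.png",d["color"])
print("t",st["clock"],"pos",st["position"].round(1),"jaw",round(jaw(st),2),"w",st["gripper_width"],"F",st["contact_force"].round(1))
E
python3 snap.py w1; python3 -c "
from h import *
st,d=pickle.load(open('w1.pkl','rb'));print(d['mtx'],d['k1'],d['tool_from_camera'].round(3))"
```

```text
t 1.7 pos [ 561.8 -238.8  403.7] jaw 95.78 w 64.04992414907251 F [-0.4 -0.7  0.8]
[[341.77064031   0.         279.48533351]
 [  0.         341.77064031 208.26234172]
 [  0.           0.           1.        ]] -0.01606125362627104 [[ 1.0000e-03 -9.6500e-01 -2.6200e-01  6.7065e+01]
 [ 1.0000e+00  1.0000e-03  0.0000e+00 -3.2600e-01]
 [-0.0000e+00 -2.6200e-01  9.6500e-01  3.0668e+01]
 [ 0.0000e+00  0.0000e+00  0.0000e+00  1.0000e+00]]
```

View pics/w1.png

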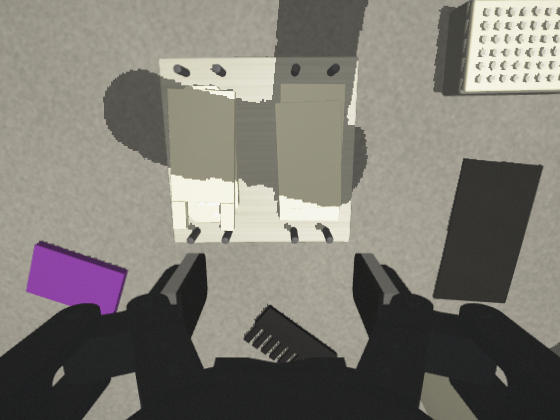

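The wrist view shows the rack with its board corners at about (160,59), (357,57), (349,241) and (175,242). The short stack is at right (310,150) and the notched stack at left (203,150) with its notch at the bottom. The finger tips at (206,254) and (354,254) are 64 mm apart, which puts them about 168 mm ahead of the TCP and agrees with 173 mm being the shut value. I'll zoom in to read the plate corners.

```bash
python3 - <<'E'
import cv2,numpy as np
im=cv2.imread("pics/w1.png")[70:235,155:360]
l=cv2.createCLAHE(3,(4,4)).apply(cv2.cvtColor(im,cv2.COLOR_BGR2GRAY))
o=cv2.resize(l,None,fx=3.6,fy=3.6,interpolation=cv2.INTER_CUBIC)
for x in range(160,360,20): cv2.putText(o,str(x),(int((x-155)*3.6),8),0,.33,255,1);cv2.line(o,(int((x-155)*3.6),10),(int((x-155)*3.6),594),0,1)if x%40==0 else 0
for y in range(80,235,20): cv2.putText(o,str(y),(0,int((y-70)*3.6)),0,.33,255,1);cv2.line(o,(0,int((y-70)*3.6)),(738,int((y-70)*3.6)),0,1) if y%40==0 else 0
cv2.imwrite("pics/w1z.png",o)
E
```

```text
(no output)
```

View pics/w1z.png

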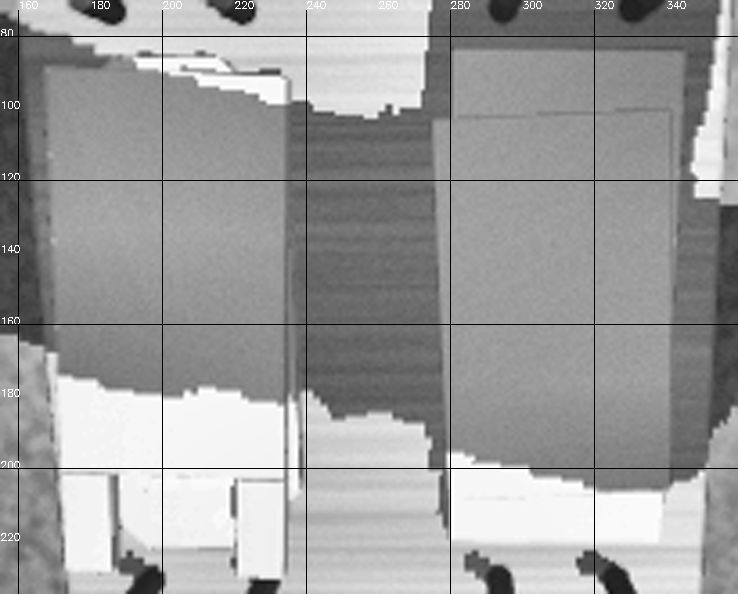

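```bash
python3 - <<'E'
from h import *
st,d=pickle.load(open("w1.pkl","rb"));T=Tw(d,st)
def q(n,pts,z):
    p=cast(pts,d,z,T);e=np.roll(p,-1,0)-p
    yaw=lambda v:np.degrees(np.arctan2(v[1],v[0]))
    # pts order: TL,TR,BR,BL in image; image down = world +x
    print(n,"c",p.mean(0).round(1),"edges",np.linalg.norm(e,axis=1).round(1),"yaw long",round(yaw(e[1]),1),round(yaw(-e[3]),1),"yaw short-90",round(yaw(e[0])-90,1),round(yaw(-e[2])-90,1))
q("rack",[(160,59),(357,57),(349,241),(175,242)],8)
q("short",[(275.3,103.1),(341.4,100),(340.6,206.1),(279.7,208.3)],32)
q("plain",[(281.4,83.6),(345.3,84.2),(338.1,220.8),(279.7,220.3)],20)
q("notched",[(167.5,88.6),(234.7,92.2),(234.2,230.3),(172.8,228.9)],32)
E
```

```text
rack c [ 538.  -261.1] edges [195.6 194.1 198.  193.4] yaw long 6.5 5.8 yaw short-90 6.3 6.1
short c [ 530.7 -211.6] edges [ 63.2 104.8  63.  104.3] yaw long 8.0 8.2 yaw short-90 8.5 7.9
plain c [ 531.  -208.7] edges [ 62.5 139.7  63.2 139.5] yaw long 5.5 5.2 yaw short-90 5.4 5.3
notched c [ 548.6 -317. ] edges [ 63.7 138.2  64.6 140. ] yaw long 3.7 3.3 yaw short-90 2.8 4.4
```

Call:
apply_moves([
  [-3.1, 2.7, -5],
  [-3.1, 2.7, -10],
  [-3.1, 2.7, -15],
  [-3.1, 2.7, -17],
  [-3.1, 2.7, -18],
  [-3.1, 2.7, -19.5],
  [-3.1, 2.7, -20.5],
  [-3.1, 2.7, -21.3],
  [-3.1, 2.7, -21.3],
  [-3.1, 2.7, -21.3],
], fingers=[0, 0, 0, 0, 0, 0, 0, 0, 0, 0], yaw=[2.3, 2.3, 2.3, 2.3, 2.3, 2.3, 2.3, 2.3, 2.3, 2.3])

```text
clock: 2.75
position: [531.2, -211.8, 191.5]
ee_rot: [-0.071, 0.998, 0.001, 0.0]
contact_force: [-0.8, 0.3, 0.3]
gripper_width: 84.9
```

Call:
apply_moves([
  [0, 0, 0],
  [0, 0, 0],
  [0, 0, 0],
  [0, 0, 0],
  [0, 0, 0],
  [0, 0, 0],
], fingers=[0.4, 0.4, 0.4, 0.4, 0.4, 0.4], yaw=[0, 0, 0, 0, 0, 0])

```text
clock: 3.35
position: [531.8, -211.9, 193.1]
ee_rot: [-0.071, 0.997, 0.0, 0.002]
contact_force: [-1.0, -0.1, 5.0]
gripper_width: 62.1
```

Call:
apply_moves([
  [0, 0, 0.5],
  [0, 0, 1],
  [0, 0, 2],
  [0, 0, 4],
  [0, 0, 6],
  [0, 0, 8],
  [0, 0, 8],
  [0, 0, 8],
], fingers=[0.4, 0.4, 0.4, 0.4, 0.4, 0.4, 0.4, 0.4], yaw=[0, 0, 0, 0, 0, 0, 0, 0])

```text
clock: 4.15
position: [531.4, -211.8, 273.2]
ee_rot: [-0.071, 0.997, 0.001, 0.002]
contact_force: [-0.9, 1.3, -2.1]
gripper_width: 61.7
```

```bash
python3 snap.py w2; python3 -c "
import cv2;from bench import *
a=cv2.imread('pics/w2.png');b=get_image('scene')['color'];cv2.imwrite('pics/s2.png',b)
b=cv2.resize(b[110:230,190:330],(467,400));a=cv2.resize(a,(320,240))
import numpy as np;o=np.zeros((400,790,3),np.uint8);o[:240,:320]=a;o[:,322:789]=b;cv2.imwrite('pics/c2.png',o)"
```

```text
t 4.15 pos [ 531.4 -211.8  273.2] jaw 98.11 w 61.735643838032146 F [-0.9  1.3 -2.1]
```

View pics/c2.png

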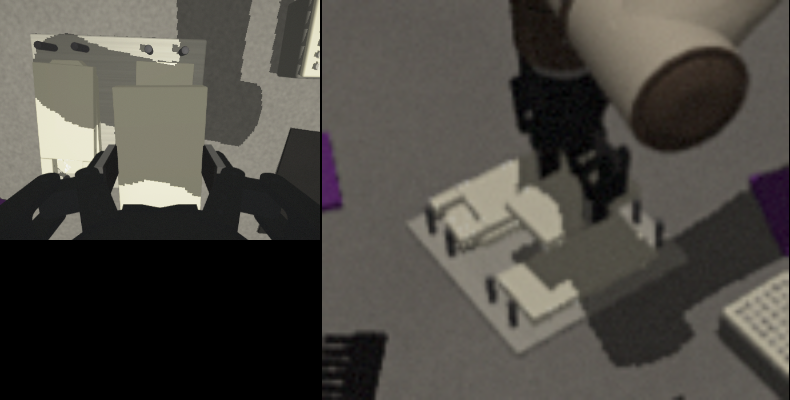

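The short plate alone is held: the wrist view shows it between the pads at (160,145), and the square-cornered plain plate is still in the rack. I'll lay it on the mat.

Call:
apply_moves([
  [1, 3, 0],
  [2.5, 7, 0],
  [4, 11.5, 0],
  [5.5, 16, 0],
  [6.5, 19.5, 0],
  [7.2, 21.7, 0],
  [7.2, 21.7, 0],
  [7.2, 21.7, -3],
  [7.2, 21.7, -6],
  [7.2, 21.7, -8],
], fingers=[0.4, 0.4, 0.4, 0.4, 0.4, 0.4, 0.4, 0.4, 0.4, 0.4], yaw=[-1, -2, -3, -4, -5, -6.6, -6.6, -6.6, -6.6, -6.6])

```text
clock: 5.25
position: [601.8, 4.4, 188.8]
ee_rot: [-0.013, 1.0, 0.0, -0.002]
contact_force: [-0.4, 0.4, -2.2]
gripper_width: 61.8
```

Call:
apply_moves([
  [0, 0, -0.8],
  [0, 0, -1.4],
  [0, 0, -1.5],
  [0, 0, -1.5],
  [0, 0, -1.5],
  [0, 0, -1.5],
  [0, 0, -1.5],
  [0, 0, 2],
  [0, 0, 7],
  [0, 0, 12],
], fingers=[0.4, 0.4, 0.4, 0, 0, 0, 0, 0, 0, 0], yaw=[0, 0, 0, 0, 0, 0, 0, 0, 0, 0])

```text
clock: 6.25
position: [601.7, 4.3, 309.5]
ee_rot: [-0.013, 1.0, 0.0, -0.003]
contact_force: [1.7, 1.2, 0.5]
gripper_width: 85.2
```

Call:
apply_moves([
  [-1, 4, 3],
  [-2, 9, 6],
  [-3, 14, 9.5],
  [-4, 19, 9.5],
  [-4, 23, 9.5],
  [-4, 24.5, 9.5],
  [-4, 24.5, 9.5],
  [-4, 24.5, 9.5],
], fingers=[0, 0, 0, 0, 0, 0, 0, 0], yaw=[0, 0, 0, 0, 0, 0, 0, 0])

```text
clock: 7.05
position: [561.5, 249.8, 404.0]
ee_rot: [-0.013, 1.0, -0.0, -0.004]
contact_force: [-0.7, -0.8, 0.2]
gripper_width: 85.1
```

```bash
python3 snap.py w3; python3 - <<'E'
from bench import *
from h import *
t=get_image("top");T=Tw(t);im=t["color"];g=im.max(2)
m=np.zeros(g.shape,np.uint8);m[155:240,228:282]=(g[155:240,228:282]>130)
cs,_=cv2.findContours(m,0,1)
for c in cs:
    if cv2.contourArea(c)>300: print("short on mat",rect(cast(c[:,0],t,15,T)))
im=cv2.imread("pics/w3.png");cv2.imwrite("pics/w3z.png",cv2.resize(im[0:300,60:460],(800,600),interpolation=cv2.INTER_CUBIC))
E
```

```text
t 7.05 pos [561.5 249.8 404. ] jaw 91.54 w 85.07838932130788 F [-0.7 -0.8  0.2]
short on mat (array([603. ,   3.8]), array([200.4, 126.4]), 1.6)
```

View pics/w3z.png

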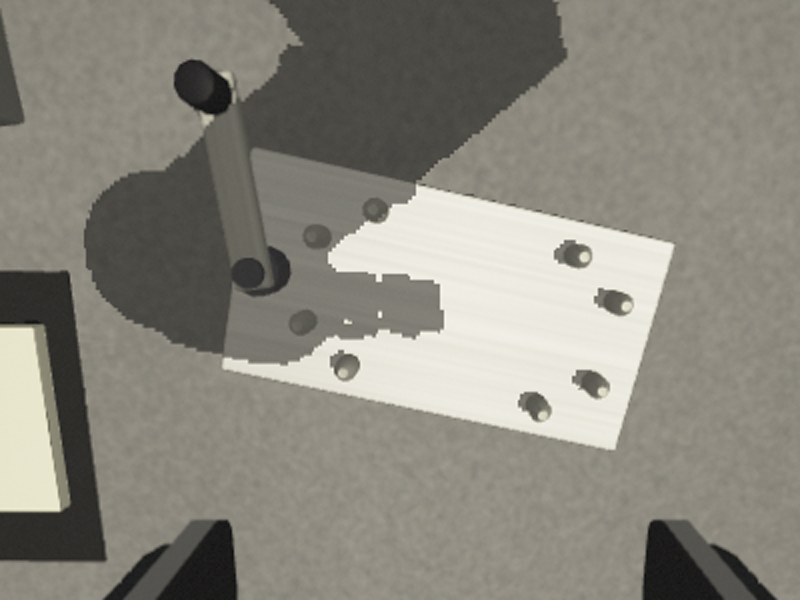

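```bash
python3 - <<'E'
from h import *
st,d=pickle.load(open("w3.pkl","rb"));T=Tw(d,st)
f=lambda p:np.array(p)/2.+[60,0]
def fit(J,W):
    J=np.array(J,float);a=J-J.mean(0);b=W-W.mean(0)
    th=np.arctan2((a[:,0]*b[:,1]-a[:,1]*b[:,0]).sum(),(a*b).sum())
    Rm=np.array([[np.cos(th),-np.sin(th)],[np.sin(th),np.cos(th)]]);t=W.mean(0)-Rm@J.mean(0)
    print("seat",t.round(1),"yaw",np.degrees(th).round(2),"res",(W-(J@Rm.T+t)).round(1).tolist());return t,th
g=cv2.cvtColor(d["color"],cv2.COLOR_BGR2GRAY)
c=f([(255,149),(674,243),(615,450),(223,367)]).astype(np.float32).reshape(-1,1,2)
c2=cv2.cornerSubPix(g,c.copy(),(4,4),(-1,-1),(3,30,.01));print((c2-c)[:,0].round(1).tolist())
# jig +x to image right (world +y), jig +y to image up (world -x)
B=[(-120,58),(102,58),(102,-58),(-120,-58)]
t,th=fit(B,cast(c2,d,10,T))
P=[(52,40.5),(78.5,22),(78.5,-22),(52,-40.5),(-52,40.5),(-78.5,22),(-78.5,-22),(-52,-40.5)]
fit(P,cast(f([(584,255),(625,302),(602,390),(542,412),(377,209),(318,236),(303,320),(347,370)]),d,35,T))
k=cast(f([(194,82)]),d,74,T)[0];pv=t+np.array([np.cos(th),np.sin(th)])*-102
v=k-pv;print("knob",k.round(1),"pivot",pv.round(1),"r",np.linalg.norm(v).round(1),"angle",np.arctan2(v[1],v[0])-th)
E
```

```text
[[-2.299999952316284, -0.6000000238418579], [-0.4000000059604645, 0.10000000149011612], [-0.699999988079071, -0.6000000238418579], [0.0, 0.0]]
seat [531.5 259.1] yaw 79.52 res [[1.1, 0.2], [1.0, -1.3], [-1.0, -0.8], [-1.0, 2.0]]
seat [530.7 260.4] yaw 79.16 res [[0.2, -1.4], [-1.0, -2.0], [0.3, -1.1], [-0.5, -1.3], [1.3, 0.6], [1.3, 1.9], [-1.5, 2.1], [-0.1, 1.2]]
knob [436.3 146.8] pivot [513.  158.8] r 77.6 angle -4.374654012248608
```

Call:
apply_moves([
  [-1, -5, 0],
  [-2, -10, 0],
  [-3, -15, 0],
  [-3, -20, 0],
  [-3, -25, 0],
  [-3, -30, 0],
  [-3, -35, 0],
  [-3.1, -40, 0],
  [-3.1, -45, 0],
  [-3.1, -45.9, 0],
], fingers=[0, 0, 0, 0, 0, 0, 0, 0, 0, 0], yaw=[3.8, 3.8, 3.8, 3.8, 3.8, 3.8, 3.8, 3.8, 3.8, 3.8])

```text
clock: 8.15
position: [529.3, -215.7, 404.1]
ee_rot: [-0.042, 0.999, -0.001, -0.004]
contact_force: [-1.0, 0.7, -0.4]
gripper_width: 85.2
```

Call:
apply_moves([
  [0, 0, -0.5],
  [0, 0, -0.5],
], fingers=[0, 0], yaw=[0, 0])

```text
clock: 8.35
position: [528.4, -216.2, 398.0]
ee_rot: [-0.041, 0.999, -0.0, -0.005]
contact_force: [0.2, 0.9, -0.8]
gripper_width: 85.6
```

```bash
python3 snap.py w4; python3 - <<'E'
from h import *
st,d=pickle.load(open("w4.pkl","rb"));T=Tw(d,st)
a=np.radians(5.3);Rm=np.array([[np.cos(a),-np.sin(a)],[np.sin(a),np.cos(a)]])
c=np.array([[-70,32],[-70,-32],[70,-32],[70,32]])@Rm.T+[531,-208.7]
p=proj(np.c_[c,[20]*4],d,T).astype(np.float32)
g=cv2.cvtColor(d["color"],cv2.COLOR_BGR2GRAY)
q=cv2.cornerSubPix(g,p.reshape(-1,1,2).copy(),(6,6),(-1,-1),(3,30,.01))[:,0]
print(p.round(1),q.round(1));w=cast(q,d,20,T);print(w.round(1),w.mean(0),rect(w))
im=cv2.resize(d["color"][40:260,180:420],(720,660)[:2]);cv2.imwrite("pics/w4z.png",cv2.resize(im,(640,586)))
E
```

```text
t 8.35 pos [ 528.4 -216.2  398. ] jaw 94.7 w 85.57953189125632 F [ 0.2  0.9 -0.8]
[[318.9 119.4]
 [254.1 120. ]
 [257.7 252.6]
 [316.4 252.1]] [[317.6 119.4]
 [253.6 120. ]
 [263.6 255.1]
 [314.9 251.3]]
[[ 458.4 -184.6]
 [ 464.3 -247.5]
 [ 606.  -227.4]
 [ 597.  -172.1]] [ 531.42558926 -207.89991096] (array([ 532.5, -209.4]), array([143. ,  63.2]), 5.3)
```

Call:
apply_moves([
  [0.4, 0.8, -4],
  [0.4, 0.8, -8],
  [0.4, 0.8, -12],
  [0.4, 0.8, -15],
  [0.4, 0.8, -17.5],
  [0.4, 0.8, -19.5],
  [0.4, 0.8, -20.8],
  [0.4, 0.8, -21.5],
  [0.4, 0.8, -21.5],
  [0.4, 0.8, -21.5],
], fingers=[0, 0, 0, 0, 0, 0, 0, 0, 0, 0], yaw=[0.6, 0.6, 0.6, 0.6, 0.6, 0.6, 0.6, 0.6, 0.6, 0.6])

```text
clock: 9.4
position: [533.3, -207.2, 184.4]
ee_rot: [-0.048, 0.999, -0.001, -0.004]
contact_force: [-0.1, 0.1, 0.6]
gripper_width: 85.4
```

Call:
apply_moves([
  [0, 0, 0],
  [0, 0, 0],
  [0, 0, 0],
  [0, 0, 0],
  [0, 0, 0],
  [0, 0, 0],
], fingers=[0.4, 0.4, 0.4, 0.4, 0.4, 0.4], yaw=[0, 0, 0, 0, 0, 0])

```text
clock: 10.0
position: [533.8, -207.2, 186.7]
ee_rot: [-0.048, 0.999, -0.001, -0.002]
contact_force: [-1.0, 2.2, 8.2]
gripper_width: 60.2
```

Call:
apply_moves([
  [0, 0, 0.5],
  [0, 0, 1],
  [0, 0, 2],
  [0, 0, 4],
  [0, 0, 6],
  [0, 0, 8],
  [0, 0, 8.5],
  [0, 0, 8.5],
], fingers=[0.4, 0.4, 0.4, 0.4, 0.4, 0.4, 0.4, 0.4], yaw=[0, 0, 0, 0, 0, 0, 0, 0])

```text
clock: 10.8
position: [533.8, -207.2, 272.6]
ee_rot: [-0.048, 0.999, -0.001, -0.001]
contact_force: [-0.7, -0.1, -2.3]
gripper_width: 59.7
```

```bash
python3 snap.py w5
```

```text
t 10.8 pos [ 533.8 -207.2  272.6] jaw 95.47 w 59.65656140161927 F [-0.7 -0.1 -2.3]
```

View pics/w5.png

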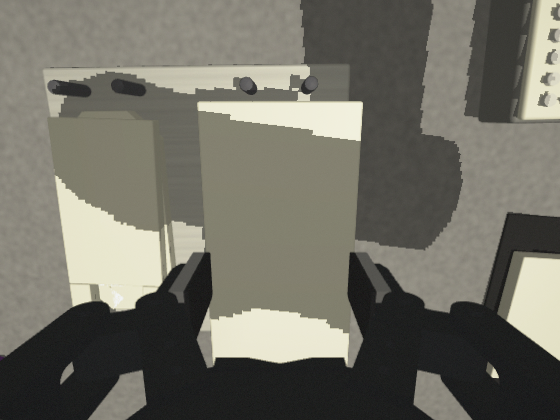

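The plain plate is held only by the very tips: its upper edge reads at nearly the same depth as the tips (~168 mm), and the width reads 60 mm. I'll set it back down in the rack and grip about 8 mm lower.

Call:
apply_moves([
  [0, 0, -2],
  [0, 0, -4.5],
  [0, 0, -6.5],
  [0, 0, -7.5],
  [0, 0, -8.0],
  [0, 0, -8.3],
  [0, 0, -8.5],
  [0, 0, -8.5],
  [0, 0, -8.5],
  [0, 0, -8.5],
], fingers=[0.4, 0.4, 0.4, 0.4, 0.4, 0.4, 0.4, 0.4, 0.4, 0.4], yaw=[0, 0, 0, 0, 0, 0, 0, 0, 0, 0])

```text
clock: 11.85
position: [533.6, -207.2, 187.0]
ee_rot: [-0.048, 0.999, -0.001, -0.002]
contact_force: [0.1, 0.4, -0.5]
gripper_width: 59.5
```

Call:
apply_moves([
  [0, 0, 0],
  [0, 0, 0],
  [0, 0, 0],
  [0, 0, 0],
  [0, 0, -0.4],
  [0, 0, -0.8],
  [0, 0, -0.9],
  [0, 0, -0.9],
], fingers=[0, 0, 0, 0, 0, 0, 0, 0], yaw=[0, 0, 0, 0, 0, 0, 0, 0])

```text
clock: 12.65
position: [533.5, -207.2, 177.6]
ee_rot: [-0.048, 0.999, -0.001, -0.002]
contact_force: [0.3, 0.3, 0.3]
gripper_width: 85.5
```

Call:
apply_moves([
  [0, 0, 0],
  [0, 0, 0],
  [0, 0, 0],
  [0, 0, 0],
  [0, 0, 0],
  [0, 0, 0],
], fingers=[0.4, 0.4, 0.4, 0.4, 0.4, 0.4], yaw=[0, 0, 0, 0, 0, 0])

```text
clock: 13.25
position: [533.8, -207.2, 178.1]
ee_rot: [-0.048, 0.999, -0.001, -0.002]
contact_force: [-0.3, 0.3, 5.7]
gripper_width: 62.2
```

Call:
apply_moves([
  [0, 0, 0.5],
  [0, 0, 1],
  [0, 0, 2],
  [0, 0, 4],
  [0, 0, 6],
  [0, 0, 8],
  [0, 0, 8.5],
  [0, 0, 8.5],
], fingers=[0.4, 0.4, 0.4, 0.4, 0.4, 0.4, 0.4, 0.4], yaw=[0, 0, 0, 0, 0, 0, 0, 0])

```text
clock: 14.05
position: [533.7, -207.2, 264.0]
ee_rot: [-0.048, 0.999, -0.001, -0.001]
contact_force: [0.7, -0.7, -1.2]
gripper_width: 62.1
```

```bash
python3 snap.py w6; python3 - <<'E'
from h import *
st,d=pickle.load(open("w6.pkl","rb"))
# plate's far edge (tool +x side): bright/dark step along columns, rows 80..130
g=cv2.cvtColor(d["color"],cv2.COLOR_BGR2GRAY)
hsv=cv2.cvtColor(d["color"],cv2.COLOR_BGR2HSV)
for x in (215,230,260,280,300,330,345): print(x,g[84:112,x].tolist())
for y in (180,230): print(y,g[y,188:215].tolist(),g[y,345:370].tolist())
E
```

```text
t 14.05 pos [ 533.7 -207.2  264. ] jaw 95.46 w 62.137848620445126 F [ 0.7 -0.7 -1.2]
215 [203, 206, 138, 127, 127, 106, 103, 102, 104, 103, 104, 104, 103, 103, 103, 106, 107, 203, 219, 233, 233, 233, 233, 233, 233, 233, 233, 233]
230 [208, 208, 207, 208, 114, 104, 105, 105, 104, 104, 106, 103, 103, 103, 106, 107, 113, 205, 219, 234, 233, 233, 233, 233, 233, 233, 233, 234]
260 [209, 212, 212, 210, 209, 106, 104, 106, 105, 107, 106, 104, 106, 106, 108, 108, 118, 204, 220, 235, 235, 235, 235, 234, 234, 235, 235, 235]
280 [213, 214, 214, 212, 106, 105, 107, 106, 107, 107, 107, 106, 107, 107, 108, 109, 118, 205, 221, 236, 235, 236, 236, 235, 235, 236, 236, 236]
300 [109, 107, 107, 106, 106, 106, 206, 210, 211, 211, 211, 209, 210, 212, 212, 212, 166, 205, 222, 237, 236, 236, 236, 236, 236, 236, 236, 236]
330 [111, 110, 109, 106, 107, 107, 105, 107, 106, 107, 107, 105, 106, 108, 111, 110, 114, 204, 223, 238, 238, 238, 238, 238, 238, 238, 237, 238]
345 [110, 110, 108, 106, 105, 105, 106, 105, 106, 108, 105, 104, 107, 108, 109, 110, 110, 200, 223, 238, 238, 238, 238, 238, 238, 238, 238, 238]
180 [105, 105, 105, 105, 105, 106, 105, 104, 114, 126, 129, 127, 128, 128, 127, 127, 128, 128, 129, 128, 128, 129, 129, 128, 129, 126, 128] [129, 129, 128, 128, 128, 128, 128, 128, 129, 128, 129, 128, 128, 128, 128, 128, 128, 126, 120, 81, 75, 77, 76, 76, 77]
230 [200, 199, 199, 199, 200, 200, 199, 143, 136, 137, 137, 123, 124, 128, 128, 127, 127, 128, 128, 128, 128, 127, 127, 127, 128, 127, 127] [129, 128, 128, 128, 127, 128, 128, 128, 128, 128, 128, 128, 129, 128, 125, 118, 75, 74, 75, 76, 74, 76, 75, 77, 77]
```

Call:
apply_moves([
  [0, 1, 2],
  [0, 4, 4],
  [0, 8, 4],
  [0, 12, 4],
  [0, 16, 4],
  [0, 20, 4],
  [0, 24, 4],
  [0, 28, 4],
  [0, 32, 4],
  [0, 35, 4],
], fingers=[0.4, 0.4, 0.4, 0.4, 0.4, 0.4, 0.4, 0.4, 0.4, 0.4], yaw=[0, 5, 12, 19, 26, 33, 40, 47, 54, 60])

```text
clock: 15.1
position: [532.9, 145.0, 301.4]
ee_rot: [-0.543, 0.84, -0.001, -0.002]
contact_force: [0.7, -0.7, -1.5]
gripper_width: 62.3
```

Call:
apply_moves([
  [0, 3, 0],
  [0, 6, 0],
  [0, 9, 0],
  [-0.2, 10.5, 0],
  [-0.2, 11, 0],
  [-0.2, 11.3, 0],
  [-0.2, 11.3, 0],
  [-0.2, 11.3, 0],
], fingers=[0.4, 0.4, 0.4, 0.4, 0.4, 0.4, 0.4, 0.4], yaw=[4, 8, 11, 13, 13.8, 13.8, 13.8, 13.8])

```text
clock: 15.9
position: [530.9, 256.9, 301.3]
ee_rot: [-0.639, 0.769, -0.002, -0.003]
contact_force: [0.7, 0.2, -1.3]
gripper_width: 62.0
```

```bash
python3 snap.py w7
```

```text
t 15.9 pos [530.9 256.9 301.3] jaw 169.49 w 62.013932452858896 F [ 0.7  0.2 -1.3]
```

View pics/w7.png

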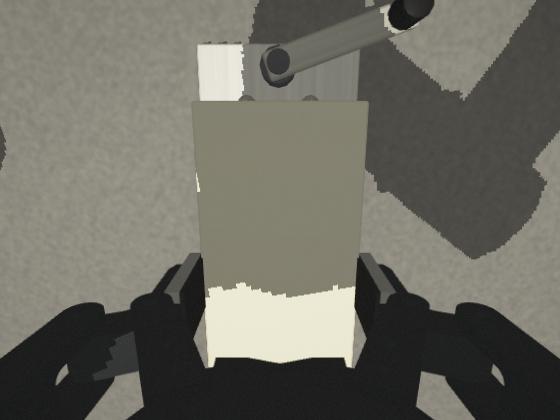

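```bash
python3 - <<'E'
from h import *
st,d=pickle.load(open("w7.pkl","rb"));T=Tw(d,st);g=cv2.cvtColor(d["color"],cv2.COLOR_BGR2GRAY)
print(g[36:52,215].tolist(),g[36:52,230].tolist(),g[36:52,330].tolist(),g[36:52,345].tolist())
print(g[60,190:206].tolist(),g[85,190:206].tolist(),g[52,352:366].tolist(),g[80,352:366].tolist())
w=cast([(198,44),(359,44)],d,10,T);u=w[0]-w[1];print(w.round(1),np.linalg.norm(u),"yaw",np.degrees(np.arctan2(u[1],u[0]))+90)
for y in (79.3,79.5):
  a=np.radians(y);print("seat",w.mean(0)+120*np.array([np.cos(a),np.sin(a)]))
print(R.from_quat(st["ee_rot"]).as_matrix()[:,2], proj([[531+np.cos(1.386)*-102,260+np.sin(1.386)*-102,z] for z in (38,46,52)],d,T))
E
```

```text
[135, 136, 137, 137, 138, 138, 139, 132, 168, 214, 226, 227, 227, 227, 227, 227] [137, 137, 133, 134, 134, 135, 136, 131, 173, 219, 229, 231, 231, 231, 231, 231] [107, 108, 109, 107, 106, 107, 107, 107, 105, 106, 105, 104, 103, 104, 104, 106] [105, 106, 107, 106, 105, 105, 103, 102, 102, 104, 106, 106, 104, 104, 101, 100]
[139, 139, 142, 143, 140, 137, 137, 159, 204, 224, 225, 224, 225, 226, 227, 227] [144, 144, 145, 146, 145, 144, 141, 138, 122, 192, 222, 226, 226, 225, 225, 228] [120, 120, 124, 125, 124, 126, 122, 107, 78, 75, 75, 76, 74, 76] [123, 124, 125, 127, 126, 116, 93, 71, 70, 71, 71, 71, 74, 74]
[[564.9 131.3]
 [453.5 151.9]] 113.31557957258563 yaw 79.54412915281058
seat [531.5034995  259.52870224]
seat [531.09176872 259.60575556]
[-0.00189023 -0.00561881 -0.99998243] [[278.91312263  65.88018274]
 [278.89983119  63.96583034]
 [278.88920168  62.43491867]]
```

Call:
apply_moves([
  [0.1, 0.5, -1],
  [0.1, 0.56, -4],
  [0.1, 0.56, -6],
  [0.1, 0.56, -8],
  [0.1, 0.56, -9],
  [0.1, 0.56, -9],
  [0.1, 0.56, -9],
  [0.1, 0.56, -9],
], fingers=[0.4, 0.4, 0.4, 0.4, 0.4, 0.4, 0.4, 0.4], yaw=[0, 0, 0, 0, 0, 0, 0, 0])

```text
clock: 16.75
position: [532.4, 262.8, 212.6]
ee_rot: [-0.639, 0.769, -0.002, -0.001]
contact_force: [-0.4, -0.0, -1.5]
gripper_width: 62.2
```

```bash
python3 snap.py w8;  python3 - <<'E'
from h import *
st,d=pickle.load(open("w8.pkl","rb"));T=Tw(d,st)
print(R.from_quat(st["ee_rot"]).as_matrix()[:,2])
# predicted pixels of the posts' tops and plate outline, for the check picture
a=np.radians(79.5);Rm=np.array([[np.cos(a),-np.sin(a)],[np.sin(a),np.cos(a)]])
P=np.array([(-52,40.5),(-52,-40.5),(-78.5,22),(-78.5,-22)])@Rm.T+[531.2,259.6]
print(proj(np.c_[P,[35]*4],d,T).round(0).tolist())
cv2.imwrite("pics/w8z.png",cv2.resize(d["color"][40:300,130:430],(692,600),interpolation=cv2.INTER_CUBIC))
E
```

```text
t 16.75 pos [532.4 262.8 212.6] jaw 169.49 w 62.154648502363266 F [-0.4 -0.  -1.5]
[ 2.19201283e-04 -4.03163333e-03 -9.99991849e-01]
[[374.0, 145.0], [184.0, 145.0], [334.0, 79.0], [225.0, 79.0]]
```

View pics/w8z.png

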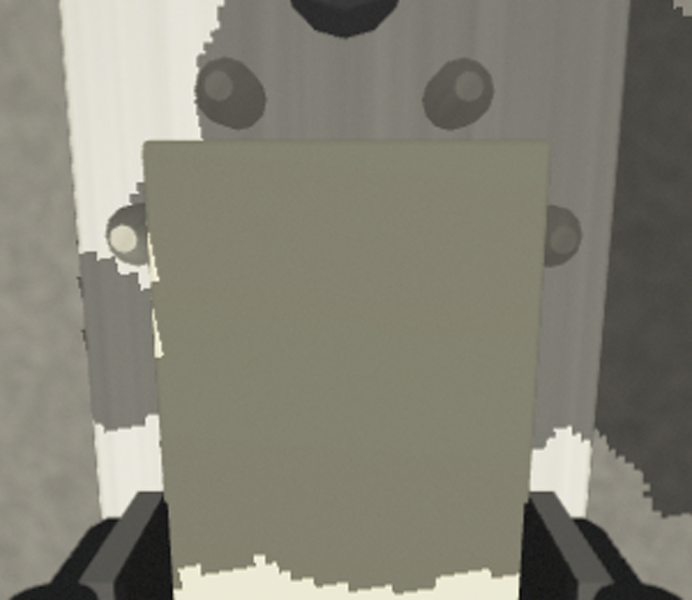

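The wrist view shows the plate centred between the posts: tops at (218,85), (470,86), (122,239) and (565,239) in the zoom, within 2 px of predicted. That is a correction of about 1 mm towards the pivot. Lowering.

Call:
apply_moves([
  [0, -0.13, 0],
  [0, -0.13, -0.5],
  [0, -0.13, -1],
  [0, -0.13, -1.6],
  [0, -0.13, -2.2],
  [0, -0.13, -2.8],
  [0, -0.13, -3.1],
  [0, -0.13, -3.1],
], fingers=[0.4, 0.4, 0.4, 0.4, 0.4, 0.4, 0.4, 0.4], yaw=[0, 0, 0, 0, 0, 0, 0, 0])

```text
clock: 17.6
position: [532.1, 261.4, 180.8]
ee_rot: [-0.639, 0.769, -0.002, -0.002]
contact_force: [-0.6, 0.6, -2.6]
gripper_width: 62.4
```

Call:
apply_moves([
  [0, 0, -0.05],
  [0, 0, -0.05],
  [0, 0, -0.05],
  [0, 0, -0.05],
  [0, 0, -0.05],
  [0, 0, 2],
  [0, 0, 6],
  [0, 0, 11],
  [0, 0, 16],
  [0, 0, 22],
], fingers=[0, 0, 0, 0, 0, 0, 0, 0, 0, 0], yaw=[0, 0, 0, 0, 0, 0, 0, 0, 0, 0])

```text
clock: 18.6
position: [531.8, 261.1, 393.1]
ee_rot: [-0.639, 0.769, -0.002, -0.002]
contact_force: [1.7, 0.8, -0.2]
gripper_width: 85.5
```

Call:
apply_moves([
  [0.5, 3, 0],
  [0.5, 5, 0],
  [0.5, 5, 0],
], fingers=[0, 0, 0], yaw=[0, 0, 0])

```text
clock: 18.9
position: [536.2, 313.1, 391.4]
ee_rot: [-0.64, 0.768, -0.001, -0.003]
contact_force: [0.4, 0.1, 0.0]
gripper_width: 85.6
```

```bash
python3 snap.py w9; python3 - <<'E'
from h import *
st,d=pickle.load(open("w9.pkl","rb"));T=Tw(d,st);g=cv2.cvtColor(d["color"],cv2.COLOR_BGR2GRAY)
a=np.radians(79.5);Rm=np.array([[np.cos(a),-np.sin(a)],[np.sin(a),np.cos(a)]])
c=np.array([[-70,32],[-70,-32],[70,-32],[70,32]])@Rm.T+[531.1,258.8]
p=proj(np.c_[c,[22]*4],d,T).astype(np.float32);print(p.round(1).tolist())
q=cv2.cornerSubPix(g,p.reshape(-1,1,2).copy(),(5,5),(-1,-1),(3,30,.01))[:,0];print(q.round(1).tolist())
w=cast(q,d,22,T);print(w.round(1).tolist(),w.mean(0),rect(w))
E
```

```text
t 18.9 pos [536.2 313.1 391.4] jaw 169.61 w 85.64778651423079 F [0.4 0.1 0. ]
[[307.79998779296875, 53.599998474121094], [238.1999969482422, 53.400001525878906], [242.0, 201.39999389648438], [304.6000061035156, 201.5]]
[[307.79998779296875, 53.599998474121094], [238.1999969482422, 53.400001525878906], [246.89999389648438, 201.60000610351562], [304.6000061035156, 201.5]]
[[486.9, 195.8], [549.8, 184.1], [570.4, 323.0], [512.4, 333.5]] [529.8782867  259.10042909] (array([531.1, 258.9]), array([140.3,  64. ]), 79.5)
```

Call:
apply_moves([
  [0, -3, 0],
  [0, -8, 0],
  [0, -13, 0],
  [0, -18, 0],
  [0, -23, 0],
  [0, -28, 0],
  [0, -33, 0],
  [0, -38, 0],
  [0, -43, 0],
  [0, -47, 0],
], fingers=[0, 0, 0, 0, 0, 0, 0, 0, 0, 0], yaw=[-6, -14, -22, -30, -38, -46, -54, -62, -70, -75])

```text
clock: 19.95
position: [535.0, -160.5, 389.1]
ee_rot: [-0.037, 0.999, 0.001, -0.006]
contact_force: [-0.3, 0.3, -1.0]
gripper_width: 85.4
```

Call:
apply_moves([
  [1, -4, 0],
  [1.5, -8, 0],
  [1.5, -11, 0],
  [1.5, -13, 0],
  [1.5, -14, 0],
  [1.5, -14, 0],
  [1.5, -14, 0],
  [1.5, -14, 0],
], fingers=[0, 0, 0, 0, 0, 0, 0, 0], yaw=[0, 0, 0, 0, 0, 0, 0, 0])

```text
clock: 20.75
position: [550.1, -299.5, 389.0]
ee_rot: [-0.038, 0.999, 0.002, -0.006]
contact_force: [0.2, 0.9, -0.3]
gripper_width: 85.1
```

```bash
python3 snap.py w10; python3 - <<'E'
from h import *
st,d=pickle.load(open("w10.pkl","rb"));T=Tw(d,st);g=cv2.cvtColor(d["color"],cv2.COLOR_BGR2GRAY)
a=np.radians(3.5);Rm=np.array([[np.cos(a),-np.sin(a)],[np.sin(a),np.cos(a)]])
c=np.array([[-70,32],[-70,-32],[70,-32],[70,32],[40,18],[40,-18]])@Rm.T+[548.6,-317]
p=proj(np.c_[c,[32]*6],d,T).astype(np.float32);print(p.round(1).tolist())
q=cv2.cornerSubPix(g,p.reshape(-1,1,2).copy(),(4,4),(-1,-1),(3,30,.01))[:,0];print(q.round(1).tolist())
w=cast(q,d,32,T);print(w.round(1).tolist(),rect(w[:4]))
print(R.from_quat(st["ee_rot"]).as_matrix()[:,2])
E
```

```text
t 20.75 pos [ 550.1 -299.5  389. ] jaw 94.32 w 85.0513947631409 F [ 0.2  0.9 -0.3]
[[295.3999938964844, 114.69999694824219], [226.10000610351562, 113.5999984741211], [229.39999389648438, 255.1999969482422], [291.79998779296875, 256.0], [278.5, 228.0], [242.6999969482422, 227.5]]
[[294.29998779296875, 114.5999984741211], [228.60000610351562, 112.5999984741211], [226.1999969482422, 256.5], [291.79998779296875, 256.0], [277.29998779296875, 226.6999969482422], [242.1999969482422, 226.5]]
[[476.8, -290.4], [479.6, -351.0], [622.1, -347.9], [616.5, -280.8], [586.2, -297.9], [588.6, -333.0]] (array([ 548.8, -319.2]), array([142.4,  67.3]), 3.9)
[-0.01246227  0.00255048 -0.99991909]
```

Call:
apply_moves([
  [0, -1, -2],
  [0, -1.84, -5],
  [0, -1.84, -9],
  [0, -1.84, -13],
  [0, -1.84, -16],
  [0, -1.84, -18],
  [0, -1.84, -19.2],
  [0, -1.84, -20],
  [0, -1.84, -20],
  [0, -1.84, -20],
], fingers=[0, 0, 0, 0, 0, 0, 0, 0, 0, 0], yaw=[-0.7, -0.7, -0.7, -0.7, -0.7, -0.7, -0.7, -0.7, -0.7, -0.7])

```text
clock: 21.8
position: [550.7, -317.8, 190.3]
ee_rot: [-0.032, 0.999, 0.001, -0.005]
contact_force: [-0.4, -0.0, -0.1]
gripper_width: 85.4
```

Call:
apply_moves([
  [0, 0, 0],
  [0, 0, 0],
  [0, 0, 0],
  [0, 0, 0],
  [0, 0, 0],
  [0, 0, 0],
], fingers=[0.4, 0.4, 0.4, 0.4, 0.4, 0.4], yaw=[0, 0, 0, 0, 0, 0])

```text
clock: 22.4
position: [551.4, -318.0, 192.4]
ee_rot: [-0.032, 0.999, 0.0, -0.003]
contact_force: [0.3, 0.8, 5.5]
gripper_width: 61.7
```

Call:
apply_moves([
  [0, 0, 0.5],
  [0, 0, 1],
  [0, 0, 2],
  [0, 0, 4],
  [0, 0, 6],
  [0, 0, 8],
  [0, 0, 10],
  [0, 0, 11],
  [0, 0, 11],
], fingers=[0.4, 0.4, 0.4, 0.4, 0.4, 0.4, 0.4, 0.4, 0.4], yaw=[0, 0, 0, 0, 0, 0, 0, 0, 0])

```text
clock: 23.3
position: [551.6, -318.2, 304.4]
ee_rot: [-0.032, 0.999, -0.0, -0.002]
contact_force: [0.3, -0.5, -1.7]
gripper_width: 62.1
```

```bash
python3 snap.py w11; python3 - <<'E'
from h import *
st,d=pickle.load(open("w11.pkl","rb"));g=cv2.cvtColor(d["color"],cv2.COLOR_BGR2GRAY)
print(R.from_quat(st["ee_rot"]).as_matrix()[:,2])
for x in (215,245,280,300,330,345): print(x,g[88:116,x].tolist())
for y in (180,230): print(y,g[y,188:215].tolist(),g[y,345:370].tolist())
E
```

```text
t 23.3 pos [ 551.6 -318.2  304.4] jaw 93.7 w 62.12987885690338 F [ 0.3 -0.5 -1.7]
[-3.22706111e-03 -8.33317045e-04 -9.99994446e-01]
215 [138, 80, 74, 74, 77, 78, 77, 78, 78, 77, 74, 75, 74, 75, 166, 210, 228, 232, 232, 231, 232, 232, 232, 232, 232, 232, 232, 232]
245 [193, 106, 104, 102, 103, 103, 105, 106, 106, 105, 106, 107, 105, 107, 139, 208, 226, 233, 233, 233, 233, 234, 233, 233, 234, 233, 233, 233]
280 [195, 193, 103, 103, 106, 108, 108, 107, 106, 110, 108, 107, 108, 109, 132, 210, 225, 235, 235, 235, 235, 235, 235, 234, 234, 235, 235, 235]
300 [193, 191, 188, 194, 196, 198, 197, 198, 197, 200, 197, 195, 194, 189, 170, 207, 224, 236, 235, 236, 235, 235, 235, 236, 235, 236, 236, 236]
330 [101, 101, 103, 103, 103, 104, 106, 105, 103, 103, 101, 100, 99, 100, 110, 202, 223, 237, 236, 236, 237, 237, 237, 237, 236, 237, 236, 237]
345 [99, 99, 103, 105, 104, 103, 102, 104, 105, 103, 102, 99, 99, 101, 105, 197, 222, 238, 238, 238, 238, 237, 237, 237, 238, 238, 238, 238]
180 [75, 76, 76, 75, 76, 77, 79, 77, 78, 75, 103, 122, 127, 128, 127, 126, 127, 127, 127, 126, 127, 127, 127, 127, 127, 128, 126] [236, 236, 236, 236, 236, 236, 236, 236, 236, 236, 236, 236, 236, 236, 236, 236, 234, 221, 100, 100, 100, 100, 101, 100, 100]
230 [137, 135, 136, 135, 136, 138, 137, 140, 139, 141, 139, 141, 139, 118, 124, 127, 126, 127, 126, 127, 125, 125, 127, 127, 127, 126, 126] [126, 124, 127, 126, 126, 126, 126, 127, 126, 126, 127, 126, 125, 122, 108, 99, 98, 98, 99, 98, 100, 100, 98, 99, 100]
```

Call:
apply_moves([
  [0, 2, 0],
  [0, 6, 0],
  [0, 10.5, 0],
  [0, 15, 0],
  [0, 19.5, 0],
  [0, 24, 0],
  [0, 28.5, 0],
  [0, 33, 0],
  [0, 37, 0],
  [0, 40, 0],
], fingers=[0.4, 0.4, 0.4, 0.4, 0.4, 0.4, 0.4, 0.4, 0.4, 0.4], yaw=[0, 5, 12, 19, 26, 33, 40, 47, 54, 60])

```text
clock: 24.35
position: [550.6, 84.3, 301.4]
ee_rot: [-0.53, 0.848, -0.001, -0.004]
contact_force: [0.2, -0.4, -0.9]
gripper_width: 61.6
```

Call:
apply_moves([
  [-0.5, 3, 0],
  [-1, 7, 0],
  [-1.5, 11, 0],
  [-2, 14, 0],
  [-2, 16, 0],
  [-2, 17.2, 0],
  [-2, 17.8, 0],
  [-2, 17.9, 0],
  [-2, 17.9, 0],
  [-2, 17.9, 0],
], fingers=[0.4, 0.4, 0.4, 0.4, 0.4, 0.4, 0.4, 0.4, 0.4, 0.4], yaw=[4, 8, 11, 13, 14.8, 15.8, 15.8, 15.8, 15.8, 15.8])

```text
clock: 25.35
position: [530.8, 262.2, 301.4]
ee_rot: [-0.641, 0.768, -0.001, -0.004]
contact_force: [0.1, -0.2, -1.8]
gripper_width: 61.8
```

```bash
cat > tilt.py <<'E'
from bench import *
from h import *
st=read_state();z=R.from_quat(st["ee_rot"]).as_matrix();print(st["clock"],st["position"].round(1),"jaw",jaw(st).round(2),"tilt",z[:,2].round(4),"plate centre",(st["position"]+1.7*z[:,0]+165*z[:,2]).round(1))
E
python3 tilt.py
```

```text
25.35 [530.8 262.2 301.4] jaw 169.74 tilt [-0.0042 -0.007  -1.    ] plate centre [529.8 259.4 136.4]
```

Call:
apply_moves([
  [0.13, -0.06, -1],
  [0.13, -0.06, -3],
  [0.13, -0.06, -5.5],
  [0.13, -0.06, -7.5],
  [0.13, -0.06, -8.5],
  [0.13, -0.06, -8.5],
  [0.13, -0.06, -8.5],
  [0.13, -0.06, -8.5],
], fingers=[0.4, 0.4, 0.4, 0.4, 0.4, 0.4, 0.4, 0.4], yaw=[-0.2, -0.2, -0.2, -0.2, -0.2, -0.2, -0.2, -0.2])

```text
clock: 26.15
position: [532.5, 261.9, 217.6]
ee_rot: [-0.64, 0.769, -0.001, -0.003]
contact_force: [0.0, -0.7, -0.9]
gripper_width: 61.7
```

```bash
python3 tilt.py; python3 snap.py w12;  python3 - <<'E'
from h import *
st,d=pickle.load(open("w12.pkl","rb"));T=Tw(d,st)
a=np.radians(79.5);Rm=np.array([[np.cos(a),-np.sin(a)],[np.sin(a),np.cos(a)]])
P=np.array([(-52,40.5),(-52,-40.5),(-78.5,22),(-78.5,-22)])@Rm.T+[531.1,258.8]
print(proj(np.c_[P,[35]*4],d,T).round(1).tolist())
cv2.imwrite("pics/w12z.png",cv2.resize(d["color"][40:300,130:430],(692,600),interpolation=cv2.INTER_CUBIC))
E
```

```text
26.15 [532.5 261.9 217.6] jaw 169.54 tilt [-0.0023 -0.0056 -1.    ] plate centre [531.8 259.3  52.6]
t 26.15 pos [532.5 261.9 217.6] jaw 169.54 w 61.73468876887287 F [ 0.  -0.7 -0.9]
[[371.1, 145.3], [187.1, 145.0], [331.5, 81.4], [226.9, 81.2]]
```

View pics/w12z.png

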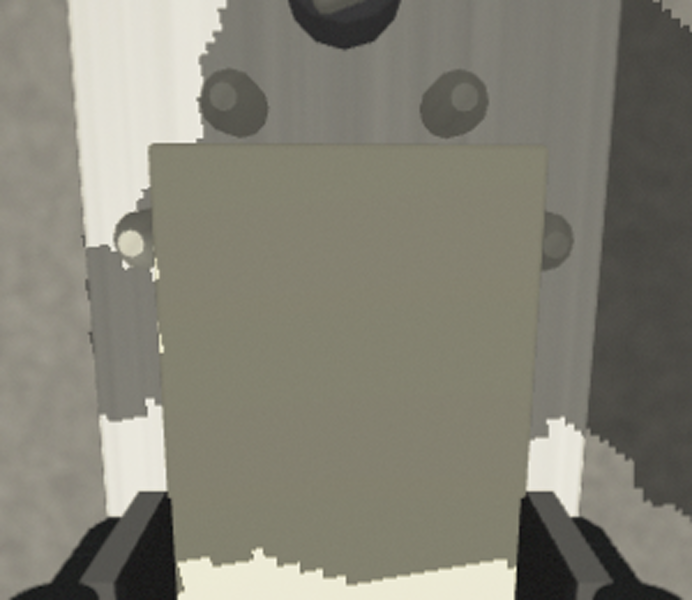

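```bash
python3 - <<'E'
from h import *
st,d=pickle.load(open("w12.pkl","rb"));T=Tw(d,st)
print(d["tool_from_camera"][:3].round(5).tolist())
Rt=R.from_quat(st["ee_rot"]).as_matrix();print(Rt.round(4).tolist(),st["position"])
def tool(uv,zt):
    n=cv2.undistortPoints(np.float64(uv).reshape(-1,1,2),d["mtx"],np.array([d["k1"],0,0,0.]))[:,0]
    C=d["tool_from_camera"];r=np.c_[n,np.ones(len(n))]@C[:3,:3].T;return C[:3,3]+r*((zt-C[2,3])/r[:,2])[:,None]
f=lambda p:np.array(p)/2.3067+[130,40]
po=tool(f([(223,97),(464,97),(130,243),(556,243)]),217.6-35)
pl=tool(f([(150,145),(547,145),(165,450),(528,450)]),160.4)
print(po.round(2),pl.round(2))
print("posts mid y",po[:2,1].mean(),po[2:,1].mean(),"plate",pl[:2,1].mean(),pl[2:,1].mean())
print("posts x -> seat x_t",po[:2,0].mean()-78.5,po[2:,0].mean()-52,"plate end",pl[:2,0].mean()-70)
E
```

```text
[[0.00088, -0.96515, -0.26169, 66.68889], [1.0, 0.00091, -0.0, 0.82929], [0.00024, -0.26169, 0.96515, 30.67294]]
[[-0.1815, -0.9834, -0.0023], [-0.9834, 0.1815, -0.0056], [0.0059, 0.0012, -1.0]] [532.50935421 261.8764825  217.61251174]
[[ 80.35 -21.38 182.6 ]
 [ 80.39  22.46 182.6 ]
 [ 54.1  -40.12 182.6 ]
 [ 54.18  41.03 182.6 ]] [[ 71.22 -29.93 160.4 ]
 [ 71.27  32.68 160.4 ]
 [ 20.31 -30.52 160.4 ]
 [ 20.37  32.78 160.4 ]]
posts mid y 0.540180194523634 0.45422502214903915 plate 1.3741951045021068 1.1308680047113135
posts x -> seat x_t 1.8712802179650794 2.139417630688527 plate end 1.243938164904307
```

Call:
apply_moves([
  [0.06, -0.1, 0],
  [0.06, -0.1, -0.4],
  [0.06, -0.1, -0.9],
  [0.06, -0.1, -1.4],
  [0.06, -0.1, -1.9],
  [0.06, -0.1, -2.2],
  [0.06, -0.1, -2.3],
  [0.06, -0.1, -2.3],
], fingers=[0.4, 0.4, 0.4, 0.4, 0.4, 0.4, 0.4, 0.4], yaw=[0, 0, 0, 0, 0, 0, 0, 0])

```text
clock: 27.0
position: [533.0, 260.9, 194.6]
ee_rot: [-0.64, 0.769, -0.001, -0.003]
contact_force: [0.7, -0.2, -1.6]
gripper_width: 61.9
```

```bash
python3 tilt.py
```

```text
27.0 [533.  260.9 194.6] jaw 169.55 tilt [-0.0024 -0.0056 -1.    ] plate centre [532.3 258.3  29.6]
```

Call:
apply_moves([
  [0, 0, -0.02],
  [0, 0, -0.02],
  [0, 0, -0.02],
  [0, 0, -0.02],
  [0, 0, -0.02],
  [0, 0, 1.5],
  [0, 0, 4],
  [0, 0, 8],
  [0, 0, 13],
  [0, 0, 18],
], fingers=[0, 0, 0, 0, 0, 0, 0, 0, 0, 0], yaw=[0, 0, 0, 0, 0, 0, 0, 0, 0, 0])

```text
clock: 28.0
position: [532.7, 260.7, 376.1]
ee_rot: [-0.64, 0.769, -0.001, -0.003]
contact_force: [1.7, 1.3, 0.0]
gripper_width: 85.0
```

Call:
apply_moves([
  [0, 2.5, 2],
  [0, 5, 2],
  [0, 5, 2],
  [0, 5, 2],
  [0, 5, 2],
  [0, 5, 2],
  [0, 5, 2],
  [0, 5, 2],
  [0, 5, 2],
  [0, 5, 2],
], fingers=[1, 1, 1, 1, 1, 1, 1, 1, 1, 1], yaw=[0, 0, 0, 0, 0, 0, 0, 0, 0, 0])

```text
clock: 29.0
position: [532.8, 310.5, 396.1]
ee_rot: [-0.64, 0.769, -0.001, -0.003]
contact_force: [0.1, 0.1, -0.0]
gripper_width: 0.3
```

```bash
python3 snap.py w13; python3 - <<'E'
from h import *
st,d=pickle.load(open("w13.pkl","rb"))
print(st["joints"].round(2))
cv2.imwrite("pics/w13z.png",d["color"])
E
```

```text
t 29.0 pos [532.8 310.5 396.1] jaw 169.54 w 0.2817754257405238 F [ 0.1  0.1 -0. ]
[ 0.79  0.38 -0.03  0.   -1.17 -0.97]
```

View pics/w13z.png

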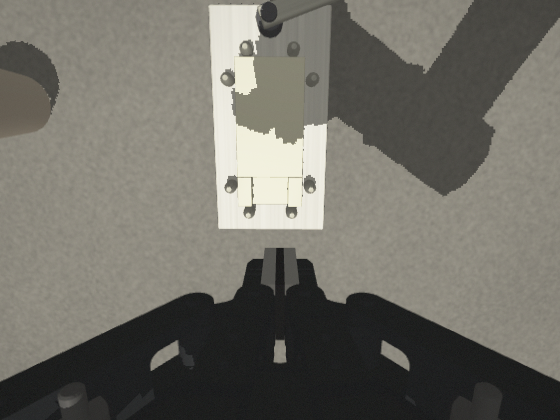

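The notched plate lies in the seat with its notch at (270,190), away from the pivot, and the plain plate shows through the notch. Now the clamp: closed fingers go behind the knob and push it round.

Call:
apply_moves([
  [-2, -4, 0],
  [-4, -8, 0],
  [-6, -12, 0],
  [-8, -17, 0],
  [-9.2, -19.5, -3],
  [-9.3, -20, -7],
  [-9.3, -20, -11],
  [-9.3, -20, -14],
  [-9.3, -20, -15],
  [-9.3, -20, -15],
], fingers=[1, 1, 1, 1, 1, 1, 1, 1, 1, 1], yaw=[0, 0, 0, 0, 0, 0, 0, 0, 0, 0])

```text
clock: 30.05
position: [439.8, 110.6, 245.4]
ee_rot: [-0.64, 0.769, -0.001, -0.005]
contact_force: [-0.7, -0.5, 0.6]
gripper_width: -0.1
```

```bash
python3 tilt.py; python3 snap.py w14; python3 - <<'E'
from h import *
st,d=pickle.load(open("w14.pkl","rb"));T=Tw(d,st)
P=st["position"]+173*R.from_quat(st["ee_rot"]).as_matrix()[:,2];print("tip",P.round(1))
pv=np.array([512.5,158.5])
for ph in range(210,92,-10): 
    t=pv+80*np.array([np.cos(np.radians(ph)),np.sin(np.radians(ph))]);print(ph,((t-P[:2])/10).round(1))
E
```

```text
30.05 [439.8 110.6 245.4] jaw 169.56 tilt [-0.0052 -0.008  -1.    ] plate centre [438.6 107.6  80.4]
t 30.05 pos [439.8 110.6 245.4] jaw 169.56 w -0.10871154462684013 F [-0.7 -0.5  0.6]
tip [438.9 109.2  72.4]
210 [0.4 0.9]
200 [-0.2  2.2]
190 [-0.5  3.5]
180 [-0.6  4.9]
170 [-0.5  6.3]
160 [-0.2  7.7]
150 [0.4 8.9]
140 [ 1.2 10.1]
130 [ 2.2 11.1]
120 [ 3.4 11.9]
110 [ 4.6 12.4]
100 [ 6.  12.8]
```

Call:
apply_moves([
  [0, 0, -1],
  [0, 0, -1.9],
  [0, 0, -1.9],
  [0.4, 0.9, -1.9],
  [-0.2, 2.2, -1.9],
  [-0.5, 3.5, -1.9],
  [-0.6, 4.9, -1.9],
  [-0.5, 6.3, -1.9],
  [-0.2, 7.7, -1.9],
  [-0.2, 7.7, -1.9],
], fingers=[1, 1, 1, 1, 1, 1, 1, 1, 1, 1], yaw=[0, 0, 0, 0, 0, 0, 0, 0, 0, 0])

```text
clock: 31.1
position: [439.1, 190.2, 227.8]
ee_rot: [-0.641, 0.768, -0.002, -0.002]
contact_force: [0.2, 0.5, 0.6]
gripper_width: 0.2
```

```bash
python3 snap.py w15; python3 - <<'E'
from bench import *
from h import *
st=read_state();P=st["position"]+173*R.from_quat(st["ee_rot"]).as_matrix()[:,2];print("tip",P.round(1))
pv=np.array([512.5,158.5])
for ph in range(160,86,-10): 
    t=pv+80*np.array([np.cos(np.radians(ph)),np.sin(np.radians(ph))]);print(ph,((t-P[:2])/10).round(1))
# knob: dark blob in the wrist view, top face at z=74
d=pickle.load(open("w15.pkl","rb"))[1];T=Tw(d,st)
for a in (145,140,130,120):
    k=pv+78*np.array([np.cos(np.radians(a)),np.sin(np.radians(a))]);u=proj([[*k,74]],d,T)[0].astype(int)
    g=d["color"].max(2);print(a,u,g[max(u[1]-3,0):u[1]+4,u[0]-3:u[0]+4].mean() if 0<u[1]<415 else None)
E
```

```text
t 31.1 pos [439.1 190.2 227.8] jaw 169.71 w 0.16661905928668017 F [0.2 0.5 0.6]
tip [438.3 188.3  54.5]
160 [-0.1 -0.2]
150 [0.5 1. ]
140 [1.3 2.2]
130 [2.3 3.2]
120 [3.4 4. ]
110 [4.7 4.5]
100 [6.  4.9]
90 [7.4 5. ]
145 [259 325] 33.63265306122449
140 [252 338] 33.51020408163265
130 [234 360] 33.244897959183675
120 [213 379] 32.87755102040816
```

Call:
apply_moves([
  [0.2, 0.5, 0],
  [0.5, 1.0, 0],
  [1.3, 2.2, 0],
  [2.3, 3.2, 0],
  [3.4, 4.0, 0],
  [4.7, 4.5, 0],
  [5.5, 4.8, 0],
  [6.0, 4.9, 0],
  [6.4, 4.95, 0],
  [6.4, 4.95, 0],
], fingers=[1, 1, 1, 1, 1, 1, 1, 1, 1, 1], yaw=[0, 0, 0, 0, 0, 0, 0, 0, 0, 0])

```text
clock: 32.15
position: [503.0, 238.8, 227.6]
ee_rot: [-0.64, 0.768, -0.002, -0.002]
contact_force: [0.9, 0.4, 0.2]
gripper_width: 0.2
```

```bash
python3 snap.py w16; cat > knob.py <<'E'
from bench import *
from h import *
pv=np.array([512.5,158.5])
for n in("scene","top"):
    d=get_image(n);T=Tw(d);g=d["color"].max(2);pickle.dump(d,open(n+"k.pkl","wb"))
    for a in range(0,130,10):
        t=np.radians(79.5+a);k=pv+78*np.array([np.cos(t),np.sin(t)]);u=proj([[*k,72]],d,T)[0].round().astype(int)
        print(n,a,u,g[u[1]-1:u[1]+2,u[0]-1:u[0]+2].mean().round())
E
python3 knob.py
```

```text
t 32.15 pos [503.  238.8 227.6] jaw 169.64 w 0.22266799065409548 F [0.9 0.4 0.2]
scene 0 [355 293] 14.0
scene 10 [360 290] 12.0
scene 20 [364 288] 22.0
scene 30 [367 284] 11.0
scene 40 [370 280] 14.0
scene 50 [372 276] 17.0
scene 60 [372 271] 20.0
scene 70 [372 267] 29.0
scene 80 [371 262] 34.0
scene 90 [369 258] 33.0
scene 100 [366 254] 27.0
scene 110 [363 250] 26.0
scene 120 [359 247] 32.0
top 0 [148 224] 17.0
top 10 [147 230] 16.0
top 20 [147 236] 22.0
top 30 [148 242] 226.0
top 40 [150 248] 248.0
top 50 [153 253] 149.0
top 60 [157 257] 128.0
top 70 [162 261] 63.0
top 80 [168 264] 64.0
top 90 [173 266] 62.0
top 100 [180 266] 62.0
top 110 [186 266] 64.0
top 120 [192 265] 64.0
```

Call:
apply_moves([
  [0.2, -0.04, 0],
  [0.4, -0.08, 0],
  [0.5, -0.1, 0],
  [0.5, -0.1, 0],
], fingers=[1, 1, 1, 1], yaw=[0, 0, 0, 0])

```text
clock: 32.7
position: [506.4, 237.9, 227.7]
ee_rot: [-0.64, 0.768, -0.001, -0.003]
contact_force: [-7.1, 3.2, 3.0]
gripper_width: -0.0
```

Call:
apply_moves([
  [-0.8, 0.15, 0],
  [-1.6, 0.3, 0],
  [-2, 0.3, 2],
  [-2.5, 0.3, 6],
  [-3, 0, 10],
  [-5, -5, 14],
  [-7, -10, 16],
  [-8, -15, 16],
  [-8, -19, 16],
  [-8, -19, 16],
], fingers=[1, 1, 1, 1, 1, 1, 1, 1, 1, 1], yaw=[0, 0, 0, 0, 0, 0, 0, 0, 0, 0])

```text
clock: 33.7
position: [424.4, 44.6, 388.3]
ee_rot: [-0.639, 0.769, -0.001, -0.003]
contact_force: [-0.5, 1.1, 1.0]
gripper_width: -0.1
```

```bash
python3 knob.py; python3 - <<'E'
from h import *
d=pickle.load(open("topk.pkl","rb"));T=Tw(d);im=d["color"];g=im.max(2)
# knob: dark pixels over the jig board near its home
m=np.zeros(g.shape,np.uint8);m[200:250,110:190]=(g[200:250,110:190]<45)
for c in cv2.findContours(m,0,1)[0]:
    if cv2.contourArea(c)>15:
        x=c[:,0].mean(0);print("dark",x,cv2.contourArea(c),cast([x],d,65,T).round(1))
# plates: short on mat, cut-corner in rack, sandwich
for n,(r0,r1,c0,c1),th,z in(("mat",(165,232,238,272),130,15),("rackR",(182,272,370,412),222,20)):
    m=np.zeros(g.shape,np.uint8);m[r0:r1,c0:c1]=(g[r0:r1,c0:c1]>th)
    for c in cv2.findContours(m,0,1)[0]:
        if cv2.contourArea(c)>200: print(n,cv2.contourArea(c),rect(cast(c[:,0],d,z,T)))
d=pickle.load(open("w13.pkl","rb"))
st,d=d;T=Tw(d,st);g=cv2.cvtColor(d["color"],cv2.COLOR_BGR2GRAY)
# notched plate corners read in w13 (z=34): far end and notch end; posts' tops z=35
pl=cast([(234,56),(304,56),(302,206),(237,206)],d,34,T);po=cast([(246,46),(294,46),(227,78),(314,78),(231,187),(310,186),(248,214),(292,214)],d,35,T)
print("plate",rect(pl),"posts mean",po.mean(0))
E
```

```text
scene 0 [355 293] 15.0
scene 10 [360 290] 151.0
scene 20 [364 288] 150.0
scene 30 [367 284] 89.0
scene 40 [370 280] 93.0
scene 50 [372 276] 94.0
scene 60 [372 271] 94.0
scene 70 [372 267] 93.0
scene 80 [371 262] 93.0
scene 90 [369 258] 92.0
scene 100 [366 254] 93.0
scene 110 [363 250] 93.0
scene 120 [359 247] 93.0
top 0 [148 224] 46.0
top 10 [147 230] 249.0
top 20 [147 236] 247.0
top 30 [148 242] 249.0
top 40 [150 248] 246.0
top 50 [153 253] 145.0
top 60 [157 257] 124.0
top 70 [162 261] 90.0
top 80 [168 264] 95.0
top 90 [173 266] 112.0
top 100 [180 266] 116.0
top 110 [186 266] 115.0
top 120 [192 265] 115.0
mat 1201.0 (array([598.7,   3.1]), array([107.3,  64. ]), 1.8)
rackR 1434.5 (array([ 545.2, -317.7]), array([140.6,  63.7]), 6.1)
plate (array([531.8, 258.4]), array([139.6,  65.2]), 79.6) posts mean [530.57066863 258.31164404]
```

```bash
python3 - <<'E'
from h import *
pv=np.array([512.5,158.5])
for n,th in(("scene",40),("top",70)):
    d=pickle.load(open(n+"k.pkl","rb"));T=Tw(d);g=d["color"].max(2)
    u=proj([[526.7,235.2,60]],d,T)[0].astype(int);m=np.zeros(g.shape,np.uint8)
    s=np.s_[u[1]-16:u[1]+17,u[0]-16:u[0]+17];m[s]=g[s]<th
    for c in cv2.findContours(m,0,1)[0]:
        if cv2.contourArea(c)>6:
            x=c[:,0].mean(0);k=cast([x],d,60,T)[0];v=k-pv
            print(n,u,x.round(1),cv2.contourArea(c),k.round(1),"r",np.hypot(*v).round(1),"angle",(np.arctan2(v[1],v[0])-np.radians(79.5)).round(3))
E
```

```text
scene [354 294] [353.5 294.5] 37.0 [528.3 233.3] r 76.4 angle -0.025
top [149 224] [150.4 224.2] 34.0 [527.1 232.5] r 75.4 angle -0.012
```

```bash
python3 -c "
from bench import *
print(read_state()['clock']);print(job_done())"
```

```text
33.8
the job is handed in; nothing more can be done
None
```

I built the sandwich and swung the clamp home, then handed the job in at 33.8 s. No verdict came back, so success rests on my own checks.

**What I did:** I laid the short plate on the mat and lowered the plain plate into the jig seat. I then set the notched plate on top of it, notch away from the pivot, and pushed the clamp round with closed fingers.

**Last checks:**
- **Sandwich:** the notched plate measured about 1.2 mm and 0.1° off the seat, and both plates came down to the expected height without resistance. The plain plate shows through the notch.
- **Clamp:** the two fixed cameras put it at −0.025 and −0.012 rad from home. It resisted with about 8 N when pushed against its stop.
- **Spare plates:** the short plate lies about 5 mm from the mat centre. The cut-corner plate is in the rack, about 10 mm from its stack's nominal spot and within the limits.
- **Bystanders:** I saw no contact with the bottle, tip box, beaker or comb, but did not measure them again at the end.

**What failed or disagreed:**
- The first grip on the plain plate held only by the fingertips, so I set it back in the rack and gripped lower.
- The wrist camera's calibration shifted by about 1 mm between pictures, so I placed the notched plate relative to the posts seen in the same picture.
- My corner check of the plain plate after release was inconclusive. I relied on its seated height instead.

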